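# Shut and pin the cassette clamping jig, and keep it pressed

## Robot

A 7-joint arm with a two-finger parallel gripper is mounted at the origin on the work surface. World frame = base frame: x ahead of the robot, y to its left, z up, the work surface at z = 0. Lengths are in mm, angles in rad, forces in N, time in s.
With the tool pointing down it reaches from about 350 to 900 mm from the base axis. Payload 7.2 kg.
Tool frame: the origin (TCP) lies midway between the tips of the shut fingers; the grasp point (between the pads) lies 19 mm behind it; z points along the fingers, y is the line along which they close (so a half turn about z gives the same grasp; the last joint's range is limited). The gripper opens to 88 mm and grips with 3 to 60 N. Pads are 20 mm wide; open, the fingers measure 115 mm over their backs; the gripper's body (75 mm by 178 mm) begins 61 mm behind the grasp point.
Start: joints at [-1.185, 0.411, -0.013, 1.596, 0.006, 1.134, -0.082], TCP at [273.999, 561.741, 222.653] pointing down, gripper open.
Joint ranges: [-2.95, 2.95], [-0.29, 1.99], [-1.47, 1.44], [0.14, 2.54], [-1.03, 4.17], [0.13, 1.85], [-2.86, 2.86]. Speed limits (rad/s): [2.39, 2.39, 3.01, 3.01, 3.14, 3.14, 3.14].

## Interface

Orientations are given as a unit quaternion [w, x, y, z].
In Python, from cell import monitor, viewer, workorder gives the robot as it stands. The module is installed in compiled form; this text tells all that it offers.
- The arm moves only by the shell command python3 -m handwheel 'ROWS'. ROWS is JSON, a list of rows, each an object with "slide": the shift along the tool's x, y, z as a fraction of full scale, a list of three; "angular": the turn, a rotation vector about the tool's x, y, z as a fraction of full scale, a list of three; "hand": the opening, from 0 (shut) to 1 (fully open). A call has 1 to 8 rows; each row is the pose to reach, as a shift and turn from the pose commanded when the call began, along the tool's axes at that moment; what a row does not reach only later rows make up. Full scale, the value 1, is 0.2 m for a shift and 90 degrees for a turn. A row lasts 1/8 s, in which the tool goes at most 62.5 mm and 10.7 degrees, less where a joint would pass 70% of its speed; a pose out of reach is approached as far as the arm can. A call with a number of a shift or a turn outside -1 to 1 is refused whole. A call with a gripper value outside its range is refused whole. The fingers move at their own pace and stop on an object; the grip force is fixed at half the most. Time passes only in rows, so rows that repeat a pose let the fingers close. It gives the time, the measured TCP pose, the force, the opening and the grip force at its end, in the units of the state.
- monitor.observe(): the state, without advancing time (a new reading comes with each control period).
- viewer.snapshot(name): name is "scene" or "top" or "wrist"; returns a dict with "img" (384x512x3 uint8, red, green, blue), "fx", "fy", "cx", "cy" (pixels), "k1" (the pictures are not rectified: a ray, as slopes to the right and down, at radius r is drawn at 1 + k1 r^2 times it, then the intrinsics apply), "extrinsics" (4x4, takes a point from world to camera coordinates); the wrist camera has in their place "tool_from_camera" (4x4, takes a point from camera to tool coordinates, whose origin is the TCP and whose axes are the flange's). Camera axes: x right, y up, looking along -z (the intrinsics and any distortion apply to the point x, -y, -z); pixel columns grow to the right and rows downward; lengths in mm; the calibration is good to about 2 mm. A picture is of the moment at which its call begins: read the wrist's pose just before it. There is no depth.
- workorder.close_job(): hands the job in; it is judged then, once.
The state is a dict: "t": time; "joint_positions": joint angles; "joint_vel": joint speeds; "joint_torque": joint torques, N m; "tcp_pos": TCP position; "eef_rot": TCP orientation; "ft_force": force on the tool from outside, world axes, zero at the start; "torque": the same for the moment, N m; "finger_gap": finger opening in mm; "grasp_force": force on a finger pad.
Only numpy, scipy, OpenCV 4.12 (cv2) and the standard library are available. Lean on these libraries where they do the work, as an engineer would, in place of code of your own. Each camera call takes 0.05 s, during which the arm holds its last target. There are 200 camera calls.

## Task

Close the open light-blue lid of the white clamping jig over the test cassette lying in it, then take the blue-headed pin out of its stand and push it down through the hole in the lid into the hole in the base until its collar sits on the lid. The lid is sprung and lifts a little by itself, so keep hold of the pin and keep pressing the lid down fully shut with its collar: finish while still holding and pressing, without letting go. Leave the orange pin and the other things on the bench where they are.

Things in the scene. Friction and masses are not known exactly. Their poses are not given: they have to be found in the camera images.
- jig: White base of the clamping jig, fixed, 120 (x) x 130 (y) x 34 mm high; origin under its centre, z up, yaw within 0.35 rad. The lid's hinge axis runs along jig x through (0, 70, 36) mm, on its +y side. An open nest (78 x 30 mm, centred at y = +12 mm) holds a white test cassette (70 x 22 x 9 mm), its top 1 mm below the base's top.
- jig_hole (a point): Centre of the mouth of the round pin hole in the base's top face, at (0, -45, 34) mm in the jig; diameter 9.5 mm, 22 mm deep, vertical. Hidden under the lid once that is closed.
- lid: Light-blue lid plate, 120 mm along the hinge (lid x), 8 mm thick, 0.22 kg. Origin mid-hinge on its axis; it reaches along lid -y from 8 to 133 mm, then a white tab 40 mm wide to 150 mm. Underside z = 0, outer face (top when shut) z = 8 mm; window 53 x 19 mm over the cassette. Shut it is level, top 44 mm above the bench. Springs lift it 0.05 rad; about 8 N on the pin shuts it to a hard stop.
- lid_hole (a point): Centre of the pin hole (diameter 11 mm, through) at the lid's outer face, at (0, -115, 8) mm in the lid. With the lid shut it is 10 mm straight above the base's hole.
- lid_hinge (a joint): Hinge angle (rad): 0 closed, grows as the lid swings up and over to the jig's +y side, to 1.9; starts at 1.1 to 1.75. The lid's angle above level is this plus 0 to 0.05 of spring travel (0.05 unless pressed). The hinge is stiff and stays where it is left; pushing the lid 95 mm from the hinge takes about 2 to 5 N.
- blue_pin: Blue-headed pin, 75 mm tall, 0.04 to 0.09 kg, loose and upright in a fixed aluminium stand (46 x 46 x 36 mm, 9.5 mm through hole), its collar resting on the stand. Origin at the centre of its lower end, z up along it: steel shank diameter 8 mm, bevelled tip, z = 0 to 30 mm; blue collar diameter 24 mm, 30 to 35 mm; round blue grip diameter 18 mm, 35 to 75 mm.
- pin_tip (a point): Centre of the lower end of the blue pin's shank. With the collar seated on the shut lid it is 20 mm below the mouth of the base's hole.
- orange_pin: Orange-headed pin in an equal stand of its own; same shape, but its shank is 13 mm thick and does not fit the jig. Which of the two stands is nearer to the jig changes. Leave it alone.
- tube_block: White block for sample tubes, 110 x 180 x 35 mm, loose; origin under its centre. Leave it alone.
- reagent: White reagent bottle with a red cap, diameter 60 mm, 130 mm tall; origin under its centre. Leave it alone.
- sample_cup: Orange open cup, diameter 64 mm, 60 mm tall; origin under its centre. Leave it alone.
- tip_box: Blue box of yellow and blue pipette tips, 90 x 120 x 75 mm high; origin under its centre. Leave it alone.
- cassette_tray: Grey open tray with spare cassettes, 120 x 100 x 30 mm; origin under its centre. Leave it alone.
Things that resemble listed ones, but are neither listed nor needed, are in the scene too. Leave any brown or pink look-alike of the jig alone.

How it is judged (in metres and radians):
On the way, in this order (a step that is already met when the one before it is completed fails the run):
1. the lid is closed (value of joint lid_hinge below 0.06 rad), for 0.2 s.
2. the blue pin is through the lid and at least 8 mm into the base's hole (horizontal distance between pin_tip and jig_hole below 0.004 m and z of pin_tip in the frame of jig_hole below -0.008 m), for 0.1 s.
At the end, for the whole second after the job is handed in: Blue pin upright (0.12 rad) in both holes, tip within 4 mm of the base hole's axis and 16 mm or more below its mouth; lid pressed fully shut (within 0.02 rad of level, hinge below 0.03); the pin pushes on the lid with over 3 N, the fingers still hold the pin, all at rest (value of joint lid_hinge below 0.03 rad and angle between lid's own z axis and vertical below 0.02 rad and horizontal distance between pin_tip and jig_hole below 0.004 m and z of pin_tip in the frame of jig_hole below -0.016 m and angle between blue_pin's own z axis and vertical below 0.12 rad and contact force between blue_pin and lid above 3 N and contact force between the fingers and blue_pin above 2 N and linear speed of blue_pin below 0.02 m/s); the arm keeps its last pose, push and grip.
It fails at once if the orange pin is moved more than 3 cm (distance of orange_pin from where it was at the start of the episode above 0.03 m).
It fails at once if another thing on the bench is moved more than 3 cm (distance of any of tube_block, reagent, sample_cup, tip_box, cassette_tray from where it was at the start of the episode above 0.03 m).
It also fails if it takes over 64 s, if anything falls off the work surface, if the arm or the gripper's body presses on something with over 40 N, if the wrist force passes 120 N, or if a joint passes its speed limit or range.

## Working session

There is one attempt and no reset: what is moved stays moved. The work goes in short steps, Python scripts to look and compute and a shell command to move; the robot and the scene stay as the last step left them, time stands still between calls to the robot, and variables do not carry over. Pictures are saved under pics/ and viewed, at most 10 in all, crops included, and the job is handed in when it is done.

```bash
mkdir -p pics
cat > h.py <<'E'
import numpy as np, cv2
from scipy.spatial.transform import Rotation as R
from cell import monitor, viewer, workorder
def snap(n):
    s=monitor.observe(); d=viewer.snapshot(n)
    if n=="wrist":
        T=np.eye(4); T[:3,:3]=R.from_quat(np.roll(s["eef_rot"],-1)).as_matrix(); T[:3,3]=s["tcp_pos"]
        d["W"]=T@np.array(d["tool_from_camera"])
    else: d["W"]=np.linalg.inv(np.array(d["extrinsics"]))
    return d
def ray(d,u,v):
    K=np.array([[d["fx"],0,d["cx"]],[0,d["fy"],d["cy"]],[0,0,1.]])
    x,y=cv2.undistortPoints(np.array([[[u,v]]],float),K,np.array([d["k1"],0,0,0.]))[0,0]
    return d["W"][:3,3], d["W"][:3,:3]@np.array([x,-y,-1.])
def onz(d,u,v,z):
    o,r=ray(d,u,v); return o+r*(z-o[2])/r[2]
def proj(d,p):
    q=np.linalg.inv(d["W"])@np.append(p,1); x,y=q[0]/-q[2],-q[1]/-q[2]; f=1+d["k1"]*(x*x+y*y)
    return d["fx"]*x*f+d["cx"],d["fy"]*y*f+d["cy"]
def tri(d1,a,d2,b):
    o1,r1=ray(d1,*a);o2,r2=ray(d2,*b)
    t=np.linalg.lstsq(np.c_[r1,-r2],o2-o1,rcond=None)[0]
    p,q=o1+r1*t[0],o2+r2*t[1]; return (p+q)/2,np.linalg.norm(p-q)
def rel(p):  # world point -> slide fraction in current tool axes
    s=monitor.observe(); M=R.from_quat(np.roll(s["eef_rot"],-1)).as_matrix()
    return M.T@(np.array(p)-s["tcp_pos"])/200
def save(d,n,s=1.5): cv2.imwrite("pics/"+n+".png",cv2.resize(d["img"][:,:,::-1],None,fx=s,fy=s))
E
python3 - <<'E'
from h import *
for n in("top","scene"):
    d=snap(n); save(d,n); print(n,d["W"].round(3).tolist(),d["fx"],d["k1"])
s=monitor.observe(); print({k:np.round(v,3).tolist() for k,v in s.items()})
print(R.from_quat(np.roll(s["eef_rot"],-1)).as_matrix().round(3))
E
```

```text
top [[0.009, 0.981, -0.195, 278.699], [-1.0, 0.007, -0.008, 36.259], [-0.007, 0.195, 0.981, 1324.739], [0.0, 0.0, 0.0, 1.0]] 416.21806846894395 -0.06107232926520115
scene [[-0.35, -0.801, 0.485, 1153.102], [0.937, -0.302, 0.176, 282.264], [0.005, 0.516, 0.856, 1133.117], [0.0, 0.0, 0.0, 1.0]] 348.7920019367698 -0.052666246465061996
{'t': 0.1, 'joint_positions': [-1.185, 0.412, -0.013, 1.597, 0.006, 1.134, -0.082], 'joint_vel': [-0.002, -0.001, -0.0, -0.001, 0.002, 0.002, 0.0], 'joint_torque': [0.004, -58.909, 0.644, -29.171, -0.054, 0.014, 0.0], 'tcp_pos': [273.829, 561.322, 221.915], 'eef_rot': [-0.0, 0.225, 0.974, -0.001], 'ft_force': [-0.608, 0.548, -0.315], 'torque': [-0.003, -0.004, -0.019], 'grasp_force': 0.0, 'finger_gap': 87.85}
[[-0.899  0.438 -0.001]
 [ 0.438  0.899 -0.001]
 [-0.    -0.001 -1.   ]]
```

View pics/top.png

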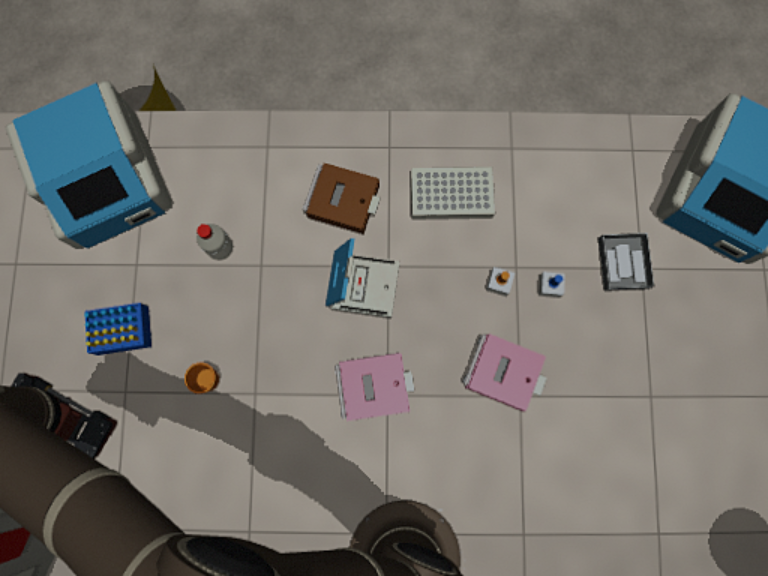

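View pics/scene.png

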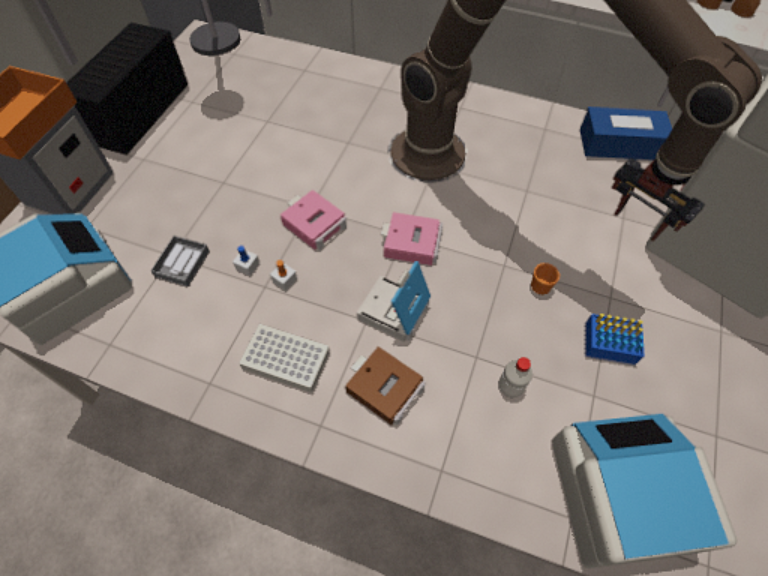

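The top view shows the white jig at (365,283), with its hole at (387,287) and its light-blue lid standing open on the left. The blue pin is at (556,282) and the orange one at (502,278). The scene view shows the same layout.

Run:
```python
from h import *
t=snap("top"); s=snap("scene")
f=lambda a:tuple(np.array(a)/1.5)
print("hole",onz(t,*f((387,287)),34),"corners",onz(t,*f((399,261)),34),onz(t,*f((391,318)),34))
def blobs(d,lo,hi,amin=8):
    h=cv2.cvtColor(d["img"],cv2.COLOR_RGB2HSV); m=cv2.inRange(h,np.array(lo),np.array(hi))
    n,_,st,c=cv2.connectedComponentsWithStats(m); return [(c[i].round(1).tolist(),int(st[i,4])) for i in range(1,n) if st[i,4]>=amin]
for d in(t,s): print("blue",[b for b in blobs(d,(105,150,60),(125,255,255)) if b[1]<150])
print("pin rough",onz(t,*f((556,282)),60),"orange",onz(t,*f((502,277)),60))
w=snap("wrist"); print(np.array(w["tool_from_camera"]).round(3).tolist(),w["fx"])
```

```text
hole [548.12372813  39.38313608  34.        ] corners [604.87793676  14.2609751   34.        ] [481.96532669  30.50908047  34.        ]
blue [([371.8, 185.8], 20), ([367.8, 189.1], 11), ([60.2, 207.9], 8)]
blue [([161.7, 169.3], 28), ([402.2, 221.9], 8)]
pin rough [ 555.98973683 -311.91753735   60.        ] orange [ 565.73241311 -199.50030414   60.        ]
[[0.001, 0.962, 0.272, 76.003], [1.0, -0.001, -0.001, 1.121], [-0.001, 0.272, -0.962, -162.447], [0.0, 0.0, 0.0, 1.0]] 290.2675609213677
```

```bash
python3 -m handwheel '[{"slide":[-0.82,-0.64,-0.3],"angular":[0,0,0],"hand":0},{"slide":[-0.82,-0.64,-0.3],"angular":[0,0,0],"hand":0},{"slide":[-0.82,-0.64,-0.3],"angular":[0,0,0],"hand":0},{"slide":[-0.82,-0.64,-0.3],"angular":[0,0,0],"hand":0}]'
python3 -m handwheel '[{"slide":[-0.82,-0.64,0],"angular":[0,0,0],"hand":0},{"slide":[-0.82,-0.64,0],"angular":[0,0,0],"hand":0},{"slide":[-0.82,-0.64,0],"angular":[0,0,0],"hand":0},{"slide":[-0.82,-0.64,0],"angular":[0,0,0],"hand":0}]'
python3 -m handwheel '[{"slide":[-0.82,-0.64,0],"angular":[0,0,0.794],"hand":0},{"slide":[-0.82,-0.64,0],"angular":[0,0,0.794],"hand":0},{"slide":[-0.82,-0.64,0],"angular":[0,0,0.794],"hand":0},{"slide":[-0.82,-0.64,0],"angular":[0,0,0.794],"hand":0},{"slide":[-0.82,-0.64,0],"angular":[0,0,0.794],"hand":0},{"slide":[-0.82,-0.64,0],"angular":[0,0,0.794],"hand":0},{"slide":[-0.82,-0.64,0],"angular":[0,0,0.794],"hand":0},{"slide":[-0.82,-0.64,0],"angular":[0,0,0.794],"hand":0}]'
python3 - <<'E'
from h import *
import pickle
d=snap("wrist"); save(d,"w1"); pickle.dump(d,open("w1.pkl","wb")); s=monitor.observe(); print(s["tcp_pos"],s["t"],s["joint_positions"])
E
```

```text
t: 0.75
tcp_pos: [367.3, 371.7, 283.9]
eef_rot: [0.001, 0.227, 0.974, 0.001]
ft_force: [0.4, 0.9, -0.5]
finger_gap: 51.3
grasp_force: 0.0
t: 1.25
tcp_pos: [458.0, 183.7, 283.0]
eef_rot: [0.001, 0.228, 0.974, -0.0]
ft_force: [-1.0, 0.7, 0.1]
finger_gap: 11.5
grasp_force: 0.0
t: 2.25
tcp_pos: [547.8, 1.0, 282.6]
eef_rot: [-0.0, 0.751, 0.66, -0.0]
ft_force: [-0.1, 0.2, 0.2]
finger_gap: 0.5
grasp_force: 0.0
[547.80381955   1.0305173  282.59364984] 2.3 [-0.51673339  0.24248384  0.52514283  1.73024212 -0.12932735  1.2034214
 -0.0849365 ]
```

View pics/w1.png

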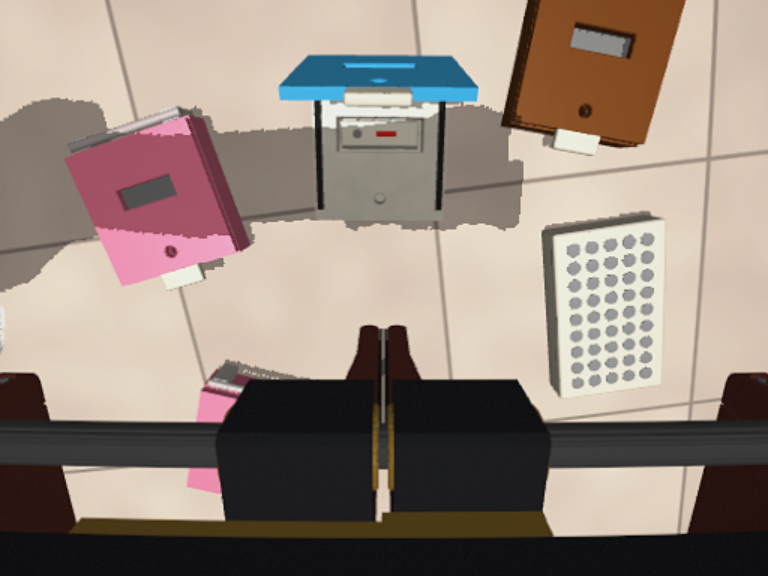

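Wrist view: the jig hole is at (380,198), with the front corners of the base at (315,220) and (442,220). The lid leans slightly toward −y, and its end edge runs from (279,88) to (478,88).

Run:
```python
from h import *
import pickle
from scipy.optimize import least_squares
d=pickle.load(open("w1.pkl","rb"))
g=cv2.cvtColor(d["img"],cv2.COLOR_RGB2GRAY)
c=g[125:140,244:262].astype(int); print(c)
f=lambda a:tuple(np.array(a)/1.5)
a=onz(d,*f((315,220)),34);b=onz(d,*f((443,220)),34);h=onz(d,*f((380,198)),34)
yaw=np.arctan2(*(b-a)[1::-1]); print(a,b,np.linalg.norm(b-a),"yaw",yaw,"hole",h)
def pts(th,yaw,h):
    ax=np.array([np.cos(yaw),np.sin(yaw),0]);ay=np.array([-ax[1],ax[0],0]);az=np.array([0,0,1.])
    H=h+ay*115; H[2]=36
    return [H+ax*x+(-y)*(-ay*np.cos(th)+az*np.sin(th))+z*(ay*np.sin(th)+az*np.cos(th)) for x,y,z in((-60,-133,8),(60,-133,8))]
obs=np.array([f((280,87)),f((478,87))])
for hh in (h,):
    r=least_squares(lambda q:(np.array([proj(d,p) for p in pts(q[0],yaw,hh)])-obs).ravel(),[1.4]); print("theta",r.x,r.fun)
```

```text
[[136 136 135 137 137 140 139 138 139 139 140 139 139 139 139 139 139 139]
 [137 138 136 137 137 138 139 139 139 138 139 139 138 138 137 138 138 138]
 [136 136 135 135 137 137 139 139 140 140 140 139 138 138 138 137 136 136]
 [136 135 136 136 137 136 138 131 122 126 135 138 140 137 138 138 137 137]
 [136 136 136 136 135 135 124 120 134 137 121 115 130 138 137 136 136 134]
 [137 135 136 136 136 129 130 141 139 141 141 133 130 138 137 137 136 135]
 [135 136 136 135 134 124 129 140 140 141 142 138 126 128 137 136 136 135]
 [137 137 135 136 132 123 128 140 139 138 141 133 117 123 137 136 136 136]
 [137 136 136 136 132 115 101 126 140 142 142 121 103 127 137 135 135 136]
 [137 135 136 136 137 120  88  84  98 106  90  85 115 133 136 136 136 136]
 [137 138 137 136 136 134 122 100  82  74  85 110 131 136 136 135 135 136]
 [138 138 136 137 137 136 135 132 125 126 126 132 136 136 134 135 136 136]
 [138 137 138 136 136 135 136 136 137 138 138 137 136 135 134 133 135 135]
 [138 138 136 137 137 135 136 135 136 137 136 137 135 135 134 135 135 135]
 [136 136 135 136 137 137 137 135 137 136 137 137 136 136 135 136 134 135]]
[486.1469227   30.63220535  34.        ] [605.97758433  15.19360462  34.        ] 120.82109856530559 yaw -0.1281309801293758 hole [549.65370302  43.06135103  34.        ]
theta [1.21952481] [-0.93948588  0.09440931  0.26787285  0.03950844]
```

```bash
python3 -m handwheel '[{"slide":[0.887,-0.018,0],"angular":[0,0,0],"hand":0},{"slide":[0.887,-0.018,0],"angular":[0,0,0],"hand":0},{"slide":[0.887,-0.018,0],"angular":[0,0,0],"hand":0},{"slide":[0.887,-0.018,0.728],"angular":[0,0,0],"hand":0},{"slide":[0.887,-0.018,0.728],"angular":[0,0,0],"hand":0},{"slide":[0.887,-0.018,0.728],"angular":[0,0,0],"hand":0},{"slide":[0.887,-0.018,0.728],"angular":[0,0,0],"hand":0}]'
```

```text
t: 3.18
tcp_pos: [566.2, 176.9, 135.3]
eef_rot: [-0.001, 0.751, 0.66, -0.002]
ft_force: [-0.4, 0.0, -0.1]
finger_gap: 0.7
grasp_force: 0.0
```

```bash
python3 -m handwheel '[{"slide":[-0.175,0,0],"angular":[0,0,0],"hand":0},{"slide":[-0.30,0,0.042],"angular":[0,0,0],"hand":0},{"slide":[-0.388,0,0.10],"angular":[0,0,0],"hand":0},{"slide":[-0.46,0,0.176],"angular":[0,0,0],"hand":0},{"slide":[-0.518,0,0.264],"angular":[0,0,0],"hand":0},{"slide":[-0.555,0,0.362],"angular":[0,0,0],"hand":0},{"slide":[-0.575,0,0.45],"angular":[0,0,0],"hand":0},{"slide":[-0.575,0,0.47],"angular":[0,0,0],"hand":0}]'
```

```text
t: 4.18
tcp_pos: [553.9, 62.6, 43.3]
eef_rot: [0.001, 0.752, 0.66, 0.001]
ft_force: [-2.9, -3.4, 27.1]
finger_gap: 0.5
grasp_force: 13.7
```

```bash
python3 -m handwheel '[{"slide":[0,0,0.01],"angular":[0,0,0],"hand":0},{"slide":[0,0,0.01],"angular":[0,0,0],"hand":0},{"slide":[0,0,-0.9],"angular":[0,0,0],"hand":0},{"slide":[0,0,-0.9],"angular":[0,0,0],"hand":0},{"slide":[0,0,-0.9],"angular":[0,0,0],"hand":0},{"slide":[0,0,-0.9],"angular":[0,0,0],"hand":0}]'
python3 - <<'E'
from h import *
import pickle
d=snap("wrist"); save(d,"w2"); pickle.dump(d,open("w2.pkl","wb"))
E
```

```text
t: 4.92
tcp_pos: [554.7, 63.7, 227.0]
eef_rot: [0.001, 0.751, 0.66, 0.003]
ft_force: [-0.2, -0.9, -0.5]
finger_gap: 0.7
grasp_force: 0.0
```

View pics/w2.png

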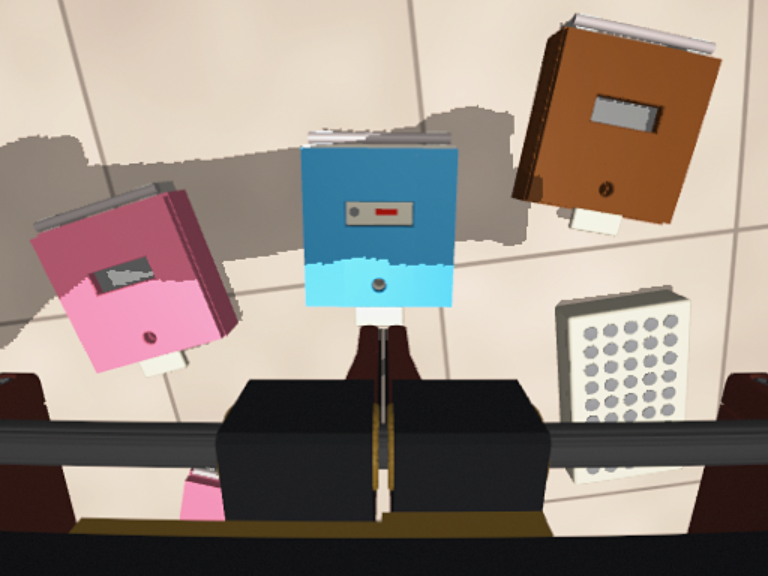

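The lid is shut, with its hole at (379,285). Next I'll locate that hole precisely and get the pin position from the two fixed cameras.

Run:
```python
from h import *
import pickle
d=pickle.load(open("w2.pkl","rb"))
g=cv2.cvtColor(d["img"],cv2.COLOR_RGB2GRAY)[180:200,243:263]
m=(g<np.median(g)*0.75).astype(np.uint8); n,_,st,c=cv2.connectedComponentsWithStats(m)
i=1+st[1:,4].argmax(); p=c[i]+[243,180]; print(p,st[i],onz(d,*p,49.5),onz(d,*p,44))
print("pin", tri(snap("top"),(370.5,187),snap("scene"),(161.7,169.3)))
print(rel((556,-250,300)))
```

```text
[252.27631579 189.96052632] [ 5  6 10  9 76] [548.74843189  43.0579595   49.5       ] [548.52798107  41.50837547  44.        ]
pin (array([ 561.17549186, -314.16518283,   51.52677674]), np.float64(0.6017382234454525))
[-1.5520908   0.22358914 -0.39126043]
```

```bash
python3 -m handwheel '[{"slide":[-1,0.142,0],"angular":[0,0,0],"hand":0.5},{"slide":[-1,0.142,0],"angular":[0,0,0],"hand":0.5},{"slide":[-1,0.142,0],"angular":[0,0,0],"hand":0.5},{"slide":[-1,0.142,0],"angular":[0,0,0],"hand":0.5}]'
python3 -m handwheel '[{"slide":[-1,0.142,0],"angular":[0,0,0],"hand":0.5},{"slide":[-1,0.142,0],"angular":[0,0,0],"hand":0.5},{"slide":[-1,0.142,0],"angular":[0,0,0],"hand":0.5},{"slide":[-1,0.142,0],"angular":[0,0,0],"hand":0.5},{"slide":[-1,0.142,0],"angular":[0,0,0],"hand":0.5}]'
python3 - <<'E'
from h import *
import pickle
d=snap("wrist"); save(d,"w3"); pickle.dump(d,open("w3.pkl","wb"))
E
```

```text
t: 5.58
tcp_pos: [552.7, -143.6, 221.2]
eef_rot: [-0.0, 0.754, 0.657, -0.002]
ft_force: [0.5, 0.2, 0.1]
finger_gap: 36.5
grasp_force: 0.0
t: 6.2
tcp_pos: [556.2, -340.5, 221.1]
eef_rot: [-0.001, 0.752, 0.659, -0.001]
ft_force: [-0.1, 0.5, -0.0]
finger_gap: 44.1
grasp_force: 0.0
```

View pics/w3.png

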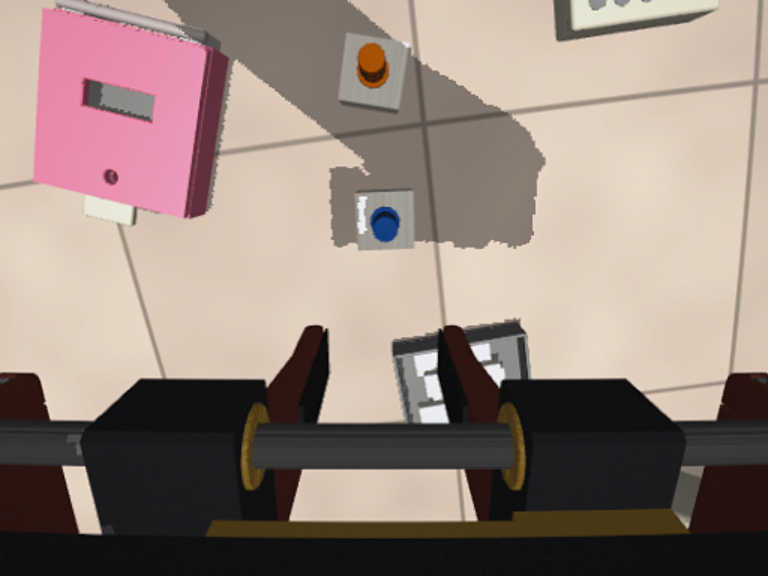

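The blue pin's head is at (385,227) on its stand, whose top is centred near (386,219). The orange pin is well clear at (372,62).

Run:
```python
from h import *
import pickle
d=pickle.load(open("w3.pkl","rb")); f=lambda a:tuple(np.array(a)/1.5)
im=d["img"]; h=cv2.cvtColor(im,cv2.COLOR_RGB2HSV)[135:168,242:272]
print(np.where((h[...,0]>100)&(h[...,1]>130),h[...,2],0)[::1])
m=((h[...,0]>100)&(h[...,1]>130)&(h[...,2]>125)).astype(np.uint8)
n,_,st,c=cv2.connectedComponentsWithStats(m); i=1+st[1:,4].argmax(); p=c[i]+[242,135]
print(p,st[i],"head",onz(d,*p,81))
print("stand",np.mean([onz(d,*f(q),36) for q in((357,190),(413,189),(414,248),(358,250))],0))
```

```text
[[  0   0   0   0   0   0   0   0   0   0   0   0   0   0   0   0   0   0
    0   0   0   0   0   0   0   0   0   0   0   0]
 [  0   0   0   0   0   0   0   0   0   0   0   0   0   0   0   0   0   0
    0   0   0   0   0   0   0   0   0   0   0   0]
 [  0   0   0   0   0   0   0   0   0   0   0   0   0   0   0   0   0   0
    0   0   0   0   0   0   0   0   0   0   0   0]
 [  0   0   0   0   0   0   0   0   0   0   0   0 112 123 122 114 108 109
    0   0   0   0   0   0   0   0   0   0   0   0]
 [  0   0   0   0   0   0   0   0   0   0 117 133 135 133 134 134 135 134
  130   0   0   0   0   0   0   0   0   0   0   0]
 [  0   0   0   0   0   0   0   0 117 133 134 135 134 128 119 128 136 134
  135 134 129   0   0   0   0   0   0   0   0   0]
 [  0   0   0   0   0   0   0   0 132 133 134 111  64  38   0   0   0  70
  116 134 133 129   0   0   0   0   0   0   0   0]
 [  0   0   0   0   0   0   0 124 135 110  50   0  39  41  49  43  51  53
   51  82 119 134 138   0   0   0   0   0   0   0]
 [  0   0   0   0   0   0 117 134 115  68   0   0  51  48   0  42  48  48
   40   0  88 128 126   0 
[... 2474 characters left out ...]
    0   0   0   0   0   0   0   0   0   0   0   0]
 [  0   0   0   0   0   0   0   0   0   0   0   0   0   0   0   0   0   0
    0   0   0   0   0   0   0   0   0   0   0   0]
 [  0   0   0   0   0   0   0   0   0   0   0   0   0   0   0   0   0   0
    0   0   0   0   0   0   0   0   0   0   0   0]
 [  0   0   0   0   0   0   0   0   0   0   0   0   0   0   0   0   0   0
    0   0   0   0   0   0   0   0   0   0   0   0]
 [  0   0   0   0   0   0   0   0   0   0   0   0   0   0   0   0   0   0
    0   0   0   0   0   0   0   0   0   0   0   0]]
[256.40983607 152.66666667] [  8  10  14  16 183] head [ 560.07797749 -311.01080581   81.        ]
stand [ 560.89647359 -310.58071661   36.        ]
```

Run:
```python
from h import *
print(rel((560.4,-311,110)))
```

```text
[1.39448916e-01 5.05074808e-04 5.57404365e-01]
```

```bash
python3 -m handwheel '[{"slide":[0.144,0,0.2],"angular":[0,0,0],"hand":0.5},{"slide":[0.144,0,0.55],"angular":[0,0,0],"hand":0.5},{"slide":[0.144,0,0.55],"angular":[0,0,0],"hand":0.5},{"slide":[0.144,0,0.55],"angular":[0,0,0],"hand":0.5}]'
python3 - <<'E'
from h import *
print(rel((560.4,-311,43.5)))
E
```

```text
t: 6.75
tcp_pos: [561.1, -311.4, 114.0]
eef_rot: [-0.0, 0.751, 0.66, 0.0]
ft_force: [0.4, -0.7, 0.5]
finger_gap: 44.0
grasp_force: 0.0
[ 0.00148062 -0.0039744   0.3522638 ]
```

```bash
python3 -m handwheel '[{"slide":[0.001,-0.003,0.18],"angular":[0,0,0],"hand":0.5},{"slide":[0.001,-0.003,0.345],"angular":[0,0,0],"hand":0.5},{"slide":[0.001,-0.003,0.35],"angular":[0,0,0],"hand":0.5},{"slide":[0.001,-0.003,0.35],"angular":[0,0,0],"hand":0},{"slide":[0.001,-0.003,0.35],"angular":[0,0,0],"hand":0},{"slide":[0.001,-0.003,0.35],"angular":[0,0,0],"hand":0},{"slide":[0.001,-0.003,0.35],"angular":[0,0,0],"hand":0},{"slide":[0.001,-0.003,0.35],"angular":[0,0,0],"hand":0}]'
python3 - <<'E'
from h import *
s=[monitor.observe()["tcp_pos"] for _ in range(5)];print(s)
E
```

```text
t: 7.75
tcp_pos: [560.7, -312.3, 44.4]
eef_rot: [0.001, 0.752, 0.66, 0.001]
ft_force: [-1.0, 1.1, 7.2]
finger_gap: 17.6
grasp_force: 30.0
[array([ 560.70518014, -312.28200959,   44.39251719]), array([ 560.70518014, -312.28200959,   44.39251719]), array([ 560.70518014, -312.28200959,   44.39251719]), array([ 560.70518014, -312.28200959,   44.39251719]), array([ 560.70518014, -312.28200959,   44.39251719])]
```

```bash
python3 -m handwheel '[{"slide":[0,0,-0.15],"angular":[0,0,0],"hand":0},{"slide":[0,0,-0.3],"angular":[0,0,0],"hand":0},{"slide":[0,0,-0.5],"angular":[0,0,0],"hand":0},{"slide":[0.3,-0.05,-0.5],"angular":[0,0,0],"hand":0},{"slide":[0.6,-0.1,-0.5],"angular":[0,0,0],"hand":0},{"slide":[0.876,-0.143,-0.5],"angular":[0,0,0],"hand":0},{"slide":[0.876,-0.143,-0.5],"angular":[0,0,0],"hand":0}]'
python3 -m handwheel '[{"slide":[0.3,-0.05,0],"angular":[0,0,0],"hand":0},{"slide":[0.6,-0.1,0],"angular":[0,0,0],"hand":0},{"slide":[0.8,-0.13,0],"angular":[0,0,0],"hand":0},{"slide":[0.876,-0.143,0],"angular":[0,0,0],"hand":0},{"slide":[0.876,-0.143,0],"angular":[0,0,0],"hand":0},{"slide":[0.876,-0.143,0],"angular":[0,0,0],"hand":0}]'
python3 - <<'E'
from h import *
import pickle
d=snap("wrist"); pickle.dump(d,open("w4.pkl","wb")); s=snap("scene"); pickle.dump(s,open("s4.pkl","wb"))
a=cv2.resize(d["img"][130:290,176:336],(400,400)); q=proj(s,(549,43,80)); x,y=int(q[0]),int(q[1]); b=cv2.resize(s["img"][y-40:y+40,x-40:x+40],(400,400)); print(x,y)
cv2.imwrite("pics/w4.png",np.hstack([a,b])[:,:,::-1]); st=monitor.observe();print(st["tcp_pos"],rel((548.9,42.3,100)))
E
```

```text
t: 8.62
tcp_pos: [554.8, -128.5, 143.0]
eef_rot: [-0.001, 0.749, 0.663, 0.001]
ft_force: [0.3, -0.2, -0.6]
finger_gap: 17.3
grasp_force: 30.0
t: 9.38
tcp_pos: [548.9, 40.5, 143.2]
eef_rot: [0.0, 0.753, 0.659, -0.0]
ft_force: [-0.6, 0.2, 0.1]
finger_gap: 17.3
grasp_force: 30.0
250 191
[548.87317449  40.76039825 143.16663226] [ 0.00776777 -0.00094887  0.21582862]
```

View pics/w4.png

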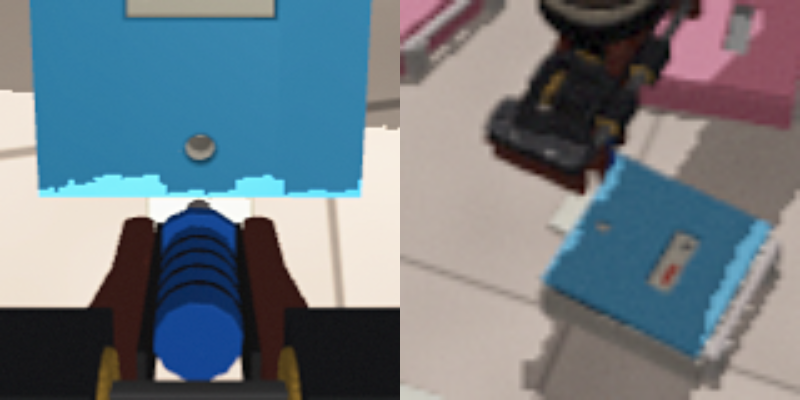

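The right-hand crop shows the pin held over the shut lid. In the wrist crop the lid hole is at (200,147) and the centre of the pin head at (198,338). I'll compute the relative offset from this one view.

Run:
```python
from h import *
import pickle
d=pickle.load(open("w4.pkl","rb")); o=np.array([176,130])
g=cv2.cvtColor(d["img"],cv2.COLOR_RGB2GRAY)[180:197,247:265]; m=(np.abs(g.astype(int)-np.median(g))>18).astype(np.uint8)
print(m)
print("hole",onz(d,256,188.8,49.6))
# head disc: shading contours
h=cv2.cvtColor(d["img"],cv2.COLOR_RGB2HSV); v=np.where((h[...,0]>105)&(h[...,1]>130),h[...,2],0)
for r in range(244,286,2): print(r,v[r,236:276])
for p in((255.2,264),(255.2,266)): print("head",onz(d,*p,143.2+36.6))
```

```text
[[0 0 0 0 0 0 0 0 0 0 0 0 0 0 0 0 0 0]
 [0 0 0 0 0 0 0 0 0 0 0 0 0 0 0 0 0 0]
 [0 0 0 0 0 0 0 0 0 0 0 0 0 0 0 0 0 0]
 [0 0 0 0 0 0 0 0 0 0 0 0 0 0 0 0 0 0]
 [0 0 0 0 0 0 1 0 1 1 0 0 1 0 0 0 0 0]
 [0 0 0 0 0 0 0 0 1 1 1 1 1 1 0 0 0 0]
 [0 0 0 0 0 0 0 0 0 0 1 1 1 1 0 0 0 0]
 [0 0 0 0 0 0 0 0 0 1 1 1 1 0 0 0 0 0]
 [0 0 0 1 1 0 0 1 1 1 1 1 0 0 0 0 0 0]
 [0 0 0 0 1 1 0 0 1 1 1 0 0 1 0 0 0 0]
 [0 0 1 0 1 1 1 1 0 0 0 1 1 1 0 1 0 0]
 [0 0 0 0 1 1 1 1 1 1 1 1 1 0 1 1 0 0]
 [0 0 0 1 1 1 1 1 1 1 1 1 1 1 1 0 0 0]
 [0 0 0 0 1 1 0 1 1 1 0 1 1 1 1 0 0 0]
 [0 0 0 0 0 1 1 1 1 1 1 1 1 1 0 0 0 0]
 [0 0 0 0 0 0 1 1 1 1 1 1 0 0 0 0 0 0]
 [0 0 0 0 0 0 0 0 0 0 0 0 0 0 0 0 0 0]]
hole [549.23626758  43.82946093  49.6       ]
244 [ 0  0  0  0  0 69 87 85 86 68  0  0  0 47 62 79 93 93 86 78 78 79 79 74
 58 43  0  0 51 80 94 96 82 49  0  0  0  0  0  0]
246 [ 0  0  0 44 76 87 66 30  0 49 78 91 89 88 88 89 87 87 89 89 91 90 91 91
 92 93 95 90 68  0  0 65 93 97 71  0  0  0  0  0]
248 [ 0  0  0 63 75 43 40 76 88 88 88 87 89 88 88 88 88 88 90 89 90 90 91 90
 91 92 93 92 95 96 88 68 41 68 95 70  0  0  0  0]
250 [ 0  
[... 2243 characters left out ...]
 147 146 148 148 145 147   0   0   0   0
   0   0   0   0]
278 [  0   0   0   0   0   0   0   0   0 145 144 145 145 145 146 146 148 146
 146 147 147 146 147 147 147 146 146 146 143 142 149   0   0   0   0   0
   0   0   0   0]
280 [  0   0   0   0   0   0   0   0   0   0   0   0 153 146 147 148 148 148
 149 149 150 149 150 149 147 154   0   0   0   0   0   0   0   0   0   0
   0   0   0   0]
282 [ 0  0  0  0  0  0  0  0  0  0  0  0  0  0  0 70  0  0  0 71  0 72 71 72
  0  0  0  0  0  0  0  0  0  0  0  0  0  0  0  0]
284 [0 0 0 0 0 0 0 0 0 0 0 0 0 0 0 0 0 0 0 0 0 0 0 0 0 0 0 0 0 0 0 0 0 0 0 0 0
 0 0 0]
head [548.30983399  42.90645753 179.8       ]
head [548.16504082  41.81468666 179.8       ]
```

```bash
python3 -m handwheel '[{"slide":[0.010,0.002,0.13],"angular":[0,0,0],"hand":0},{"slide":[0.010,0.002,0.23],"angular":[0,0,0],"hand":0},{"slide":[0.010,0.002,0.27],"angular":[0,0,0],"hand":0},{"slide":[0.010,0.002,0.285],"angular":[0,0,0],"hand":0},{"slide":[0.010,0.002,0.30],"angular":[0,0,0],"hand":0},{"slide":[0.010,0.002,0.31],"angular":[0,0,0],"hand":0},{"slide":[0.010,0.002,0.31],"angular":[0,0,0],"hand":0}]'
```

```text
t: 10.35
tcp_pos: [549.7, 44.4, 81.4]
eef_rot: [0.0, 0.752, 0.659, 0.0]
ft_force: [-0.5, -2.6, 1.0]
finger_gap: 17.5
grasp_force: 30.0
```

```bash
python3 -m handwheel '[{"slide":[-0.005,0,0],"angular":[0,0,0],"hand":0},{"slide":[-0.005,0,0.02],"angular":[0,0,0],"hand":0},{"slide":[-0.005,0,0.04],"angular":[0,0,0],"hand":0},{"slide":[-0.005,0,0.05],"angular":[0,0,0],"hand":0},{"slide":[-0.005,0,0.06],"angular":[0,0,0],"hand":0},{"slide":[-0.005,0,0.06],"angular":[0,0,0],"hand":0}]'
```

```text
t: 11.1
tcp_pos: [549.4, 43.4, 68.8]
eef_rot: [0.0, 0.752, 0.659, -0.0]
ft_force: [2.1, -2.9, -1.5]
finger_gap: 17.5
grasp_force: 30.0
```

```bash
python3 -m handwheel '[{"slide":[-0.003,0.003,0.02],"angular":[0,0,0],"hand":0},{"slide":[-0.003,0.003,0.04],"angular":[0,0,0],"hand":0},{"slide":[-0.003,0.003,0.06],"angular":[0,0,0],"hand":0},{"slide":[-0.003,0.003,0.075],"angular":[0,0,0],"hand":0},{"slide":[-0.003,0.003,0.085],"angular":[0,0,0],"hand":0},{"slide":[-0.003,0.003,0.085],"angular":[0,0,0],"hand":0}]'
```

```text
t: 11.85
tcp_pos: [550.0, 42.8, 52.3]
eef_rot: [0.0, 0.752, 0.659, 0.0]
ft_force: [-1.0, -4.8, 7.2]
finger_gap: 17.7
grasp_force: 30.0
```

```bash
python3 -m handwheel '[{"slide":[-0.002,0,0.007],"angular":[0,0,0],"hand":0},{"slide":[-0.002,0,0.014],"angular":[0,0,0],"hand":0},{"slide":[-0.002,0,0.014],"angular":[0,0,0],"hand":0},{"slide":[-0.002,0,0.014],"angular":[0,0,0],"hand":0}]'
python3 - <<'E'
from h import *
for _ in range(2):
    s=snap("scene"); st=monitor.observe(); print(st["tcp_pos"],st["ft_force"],st["finger_gap"])
d=snap("wrist"); q=proj(s,(549,43,50)); x,y=int(q[0]),int(q[1])
cv2.imwrite("pics/f.png",np.hstack([cv2.resize(d["img"][100:300,156:356],(400,400)),cv2.resize(s["img"][y-40:y+40,x-40:x+40],(400,400))])[:,:,::-1])
E
```

```text
t: 12.35
tcp_pos: [550.4, 42.6, 51.0]
eef_rot: [0.0, 0.752, 0.659, 0.001]
ft_force: [-5.2, -4.7, 22.2]
finger_gap: 17.4
grasp_force: 30.0
[550.37722143  42.59906185  51.0539343 ] [-5.03478463 -4.74755484 22.00811377] 17.64429474679605
[550.38466037  42.61428743  51.04984307] [-4.65557909 -4.96832    22.49551762] 17.655794797889357
```

View pics/f.png

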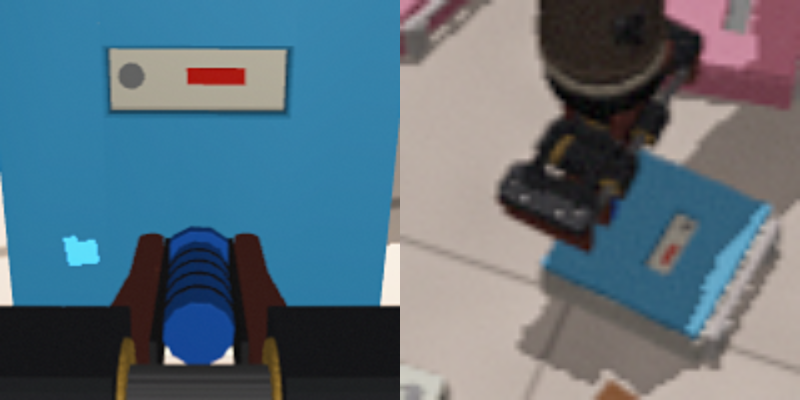

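The pin is seated through the lid and the stop is hard at 22 N, with the grip still closed on the pin. I'm handing the job in.

```bash
python3 -c "
from cell import workorder; print(workorder.close_job())"
```

```text
the job is handed in; nothing more can be done
None
```

I closed the lid, pushed the blue pin through it into the base until its collar pressed the lid down at about 22 N with the fingers still holding, and handed the job in at about 12.5 s; no verdict was shown.

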